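# Torque a battery test terminal to the first click

### The arm

A 6-joint arm with a two-finger parallel gripper is mounted at the origin on the work surface. World frame = base frame: x ahead of the robot, y to its left, z up, the work surface at z = 0. Lengths are in m, angles in degrees, forces in N, time in s.
With the tool pointing down it reaches from about 0.3 to 0.75 m from the base axis. Payload 8.5 kg.
Tool frame: the origin (TCP) lies at the very end of the fingers, on their centre line; the grasp point (between the pads) lies 19 mm behind it; x points along the fingers, y is the direction in which the jaws open and shut, and the axes are right-handed (so a half turn about x gives the same grasp; the last joint's range is limited). The gripper opens to 85 mm and grips with 20 to 120 N. Pads are 22 mm wide; open, the fingers measure 114 mm over their backs; the gripper's body (76 mm by 85 mm) begins 54 mm behind the grasp point. The pads swing forward as they close: fully open they stand 13 mm farther back than shut.
Start: joints at [57.221, 21.807, 74.336, -0, 83.858, -12.336], TCP at [0.192, 0.515, 0.231] pointing down, gripper open.
Joint ranges: [-178.18, 178.18], [-50.72, 133.34], [12.68, 142.11], [-81.47, 261.47], [9.98, 163.14], [-165.26, 165.26]. Speed limits (degrees/s): [136.94, 136.94, 180, 180, 180, 180].

### API

Orientations are given as a 3x3 rotation matrix whose columns are the frame's x, y, z axes.
In Python, from rig import env, eyes, close_job gives the robot as it stands.
- The arm moves only by the shell command python3 -m pendant 'ROWS' [OPENING] [FORCE]. ROWS is a JSON object of lists of equal length, an entry for each row: "travel": the shift along the world's x, y, z in mm, a list of three; "delta_rot": the turn, a rotation vector about the world's x, y, z in rad, a list of three. In form: {"travel": [[x, y, z], ...], "delta_rot": [[wx, wy, wz], ...]}. A call has 1 to 20 rows; each row shifts and turns the commanded pose from where the row before left it; what a row does not reach is not made up. A row lasts 1/12 s, in which the tool goes at most 41.7 mm and 7.16 degrees, less where a joint would pass 70% of its speed; a pose out of reach is approached as far as the arm can. A call with a gripper value outside its range is refused whole. OPENING is the finger opening in mm, from 0 to 85.4, set as the call begins (- or left out, the last holds). The fingers move at their own pace and stop on an object; FORCE is the grip in N (left out, the last holds). Time passes only in rows, so rows that do not move let the fingers close. It gives the time, the measured TCP pose, the force and the opening at its end, in the units of the state.
- env.observe(): the state, without advancing time (a new reading comes with each control period).
- eyes.get_image(name): name is "scene" or "top" or "wrist"; returns the picture (400x640x3 uint8, red, green, blue); there is no depth.
- eyes.camera_model(name): a dict with "vfov" (degrees; the focal length in pixels is half the picture's height over the tangent of half this angle, whatever the lens; pixels are square), "cx", "cy" (the principal point, pixels), "k1" (the pictures are not rectified: a ray, as slopes to the right and down, at radius r is drawn at 1 + k1 r^2 times it, then the intrinsics apply), "pose" (4x4, takes a point from camera to world coordinates). Camera axes: x right, y up, looking along -z (the intrinsics and any distortion apply to the point x, -y, -z); pixel columns grow to the right and rows downward; lengths in m; the calibration is good to about 2 mm. A picture is of the moment at which its call begins: read the wrist's pose just before it. camera_model takes no time and is no camera call; for the wrist camera it gives the pose at the moment of the call.
- close_job(): hands the job in, once; it reports no verdict.
The state is a dict: "time_s": time; "q": joint angles; "qvel": joint speeds; "joint_efforts": joint torques, N m; "position": TCP position; "tool_rot": TCP orientation; "ft_force": force on the tool from outside, world axes, zero at the start; "wrist_torque": the same for the moment, N m; "grip_width": finger opening in m.
Only numpy, scipy, OpenCV 4.12 (cv2) and the standard library are available. Lean on these libraries where they do the work, as an engineer would, in place of code of your own. Each camera call takes 0.05 s, during which the arm holds its last target. There are 200 camera calls.

### The job

Swing the orange-handled copper link fully home against the terminal stud, then turn the red torque wrench clockwise (seen from above), reaching in under the clear guard, until its clutch first clicks and gives way. Stop at that first click without driving the handle on to the end of its slip, let go so that the handle springs back, and leave the nut tight. Do not push against the guard or shift the loose things lying around.

Things in the scene. Friction and masses are not known exactly. Their poses are not given: they have to be found in the camera images.
- jig: fixed terminal jig: aluminium base plate 220 x 380 mm, 30 mm thick, with a copper stud and a torque wrench fitted on it. Origin on the table on the stud's vertical axis; z up; x points away from the robot's side, y to the left. The plate spans x -90..130 mm and y -260..120 mm; a blue block stands at x 75..125, y -30..70 up to z 80 mm. Varies in place and in yaw
- guard: clear guard plate, 225 x 160 x 6 mm, on two posts at its far edge (jig x 70, y -70 and 70); frame = the jig's. Spans jig x -145..80, y -80..80, underside at z 225, top 231 mm, so the wrench grip lies below its robot-side edge and a hand pointing straight down hits it: come in from the robot's side, hand leaned 30 to 40 degrees. Push it with no more than 12 N
- link (a joint): swing of the copper link about its vertical pivot at jig x 0, y -200 mm, rad: 0 = fully home on the stud (a stop), positive = open, swung anticlockwise from above; starts open 0.55 to 0.9. Stiff with about 0.25 N m of friction; stays where it is left
- link_post (a point): mid-grip of the upright orange post at the end of the link's crank: a round post 26 mm in diameter, 130 mm from the pivot, from jig z 64 up to 135 mm, this point at z 90. With the link home it stands at jig x -130, y -200 mm. It can be gripped from straight above and is clear of the guard
- stud (a point): point on the stud's axis (vertical turning axis of nut and wrench) at jig z 90 mm, the mid-height of the wrench handle; axes as the jig
- wrench_grip (a point): centre of the red wrench grip, 140 mm from the stud axis, at mid-height, jig z 90 mm. A bar 26 mm wide and high, 75 to 157 mm from the axis, level, pointing away from the stud; this point's x axis points along it to the stud, z up. At the start it points to the robot's side, 0.05 to 0.5 rad from the jig's -x, towards the jig's -y. Clockwise turning moves it to the jig's +y
- wrench (a joint): slip of the wrench's clutch about the stud axis, rad: 0 until about 1.8 N m (13 N across the grip), then it clicks and gives way, the torque falling off to half by 0.2. Over 0.08 = clicked; over 0.24 = overdriven, spoilt; 0.3 hard stop. Springs back to 0 when let go; the nut stays. The nut turns from 1.2 to 1.5 N m, rising; the click comes after 0.25 to 0.5 rad, unknown beforehand
- cell_a: loose green battery cell standing on the jig's plate, 46 mm in diameter, 83 mm tall; origin at its underside; leave alone
- cell_b: a second such cell; leave alone
- meter: loose yellow multimeter, 160 x 80 x 40 mm, origin at its underside; leave alone
- bin: loose open blue parts bin, 150 x 100 x 60 mm, origin at its underside; leave alone
- mouse: loose pink computer mouse, about 90 x 60 x 33 mm, origin at its underside; leave alone
- tape: loose roll of black tape, 90 mm across, 24 mm high, origin at its underside; leave alone
- driver: loose red screwdriver lying on the table; leave alone
- carton: loose cardboard carton, 130 x 100 x 70 mm, origin at its underside; leave alone

How it is judged:
By the outcome, as a careful person would: the job done as asked, in the order asked, and still so for the second after the job is handed in, with the robot touching nothing.
It also fails if it takes over 64 s, if anything falls off the work surface, if the arm or the gripper's body presses on something with over 40 N, if the wrist force passes 120 N, or if a joint passes its speed limit or range.

## Working session

There is one attempt and no reset: what is moved stays moved. The work goes in short steps, Python scripts to look and compute and a shell command to move; the robot and the scene stay as the last step left them, time stands still between calls to the robot, and variables do not carry over. Pictures are saved under pics/ and viewed, about 8 in all and at most 12, crops included, and the job is handed in when it is done.

```bash
mkdir -p pics; ls; cat > h.py <<'E'
import numpy as np, cv2
from rig import env, eyes
def snap(n,f):
    m=eyes.camera_model(n); im=eyes.get_image(n); cv2.imwrite('pics/'+f,im[:,:,::-1]); return im,m
def ray(m,u,v):
    f=200/np.tan(np.radians(m['vfov'])/2); d=np.array([(u-m['cx'])/f,(v-m['cy'])/f])
    K=np.eye(3); x=cv2.undistortPoints(np.array([[d]]),K,np.array([m['k1'],0,0,0.]))[0,0]
    P=np.array(m['pose']); r=P[:3,:3]@np.array([x[0],-x[1],-1]); return P[:3,3],r
def onz(m,u,v,z):
    o,r=ray(m,u,v); return o+r*(z-o[2])/r[2]
def proj(m,p):
    P=np.array(m['pose']); c=P[:3,:3].T@(np.array(p)-P[:3,3]); x=np.array([c[0],-c[1]])/-c[2]
    x=x*(1+m['k1']*(x@x)); f=200/np.tan(np.radians(m['vfov'])/2); return x*f+[m['cx'],m['cy']]
E
python3 - <<'E'
from h import *
for n in('top','scene'):
    im,m=snap(n,n+'0.png'); print(n,m)
print(env.observe())
E
```

```text
pics
top {'vfov': 43.919157225749785, 'cx': 312.4304652439499, 'cy': 209.35820254931062, 'k1': 0.02858708529865585, 'pose': array([[ 8.56551605e-04,  9.85824701e-01, -1.67776417e-01,
         2.62368049e-01],
       [-9.99996508e-01,  4.24925134e-04, -2.60851273e-03,
        -1.24693604e-04],
       [-2.50024386e-03,  1.67778066e-01,  9.85821622e-01,
         1.67564664e+00],
       [ 0.00000000e+00,  0.00000000e+00,  0.00000000e+00,
         1.00000000e+00]])}
scene {'vfov': 45.01203695405884, 'cx': 327.1095913034497, 'cy': 198.51578602851603, 'k1': -0.06386701275793279, 'pose': array([[ 0.49962756, -0.44860391,  0.74103093,  1.75321374],
       [ 0.86622615,  0.2636341 , -0.42444001, -0.71256065],
       [-0.00495558,  0.85396229,  0.5203113 ,  0.94701928],
       [ 0.        ,  0.        ,  0.        ,  1.        ]])}
{'time_s': 0.1, 'q': array([ 5.72206619e+01,  2.18377028e+01,  7.43784228e+01,  2.36136616e-04,
        8.38563225e+01, -1.23353110e+01]), 'qvel': array([ 0.02245299, -0.12475232, -0.13778508,  0.04402693,  0.06645447,
        0.0451998 ]), 'joint_efforts': array([ 4.75978639e-03, -4.49220943e+01, -2.31654739e+01, -1.60372670e-04,
        3.69658956e-03, -2.85391542e-05]), 'position': array([0.19197058, 0.51514593, 0.23077984]), 'tool_rot': array([[-6.88028622e-04,  3.49292161e-01,  9.37013614e-01],
       [-1.06088881e-03,  9.37013054e-01, -3.49292731e-01],
       [-9.99999201e-01, -1.23439065e-03, -2.74131657e-04]]), 'ft_force': array([ 0.16141557,  0.45653905, -0.11686998]), 'wrist_torque': array([-0.00729475,  0.05368384,  0.01642544]), 'grip_width': 0.08533643845191075}
```

View pics/top0.png

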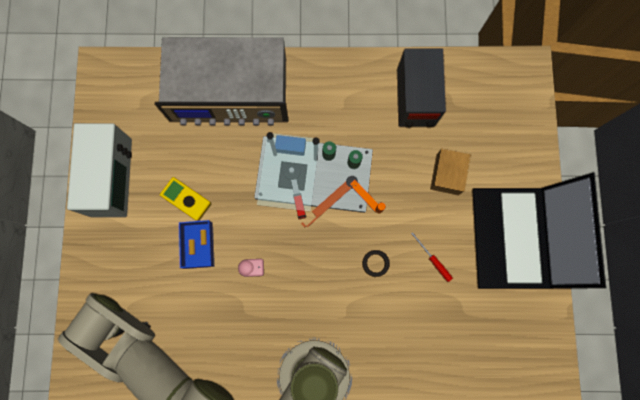

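View pics/scene0.png

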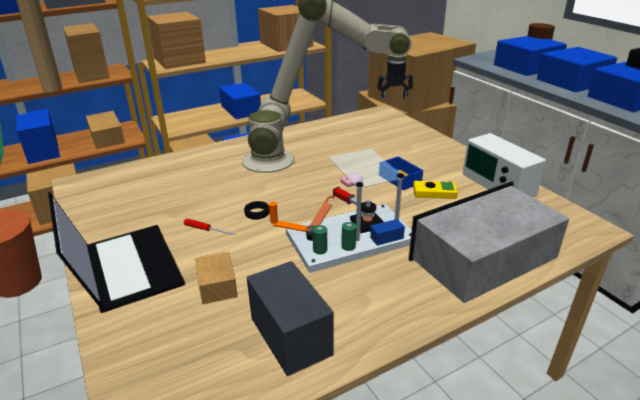

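The top view shows the jig plate (corners about (262,137), (372,149), (366,211), (256,201)), the link pivot near (352,181), the orange post near (380,207) and the red grip near (300,207). The scene view shows the same layout, with the guard to the robot's side of its posts.

```bash
cat > m1.py <<'E'
from h import *
im=cv2.imread('pics/top0.png')[:,:,::-1]; m=eyes.camera_model('top')
c=im[120:240,235:395]; cv2.imwrite('pics/c.png',cv2.resize(c,None,fx=5,fy=5,interpolation=cv2.INTER_CUBIC)[:,:,::-1])
hsv=cv2.cvtColor(im,cv2.COLOR_RGB2HSV); H,S,V=[hsv[...,i].astype(int) for i in range(3)]
roi=np.zeros(H.shape,bool); roi[120:240,235:395]=1
def cen(k,z,nm):
    n,l,s,ce=cv2.connectedComponentsWithStats((k&roi).astype(np.uint8))
    for i in range(1,n):
        if s[i,4]>15: print(nm,s[i],ce[i].round(1),onz(m,*ce[i],z).round(4))
cen(((H<4)|(H>174))&(S>150)&(V>90),.103,'red')
cen((H>=6)&(H<=14)&(S>200)&(V>190),.06,'orange')
cen((H>60)&(H<90)&(S>80),.083,'green')
k=((S<60)&(V>120)&roi).astype(np.uint8)
cs=max(cv2.findContours(k,0,2)[0],key=cv2.contourArea)
h=cv2.convexHull(cs); print('quad',cv2.approxPolyDP(h,4,True)[:,0])
for p in cv2.approxPolyDP(h,4,True)[:,0]: print(p,onz(m,*p.astype(float),.03).round(4))
E
python3 m1.py
```

```text
red [297 210   8   6  37] [300.5 212.5] [0.5198 0.0425 0.103 ]
orange [351 181  35  29 263] [367.  196.5] [ 0.5807 -0.1768  0.06  ]
green [323 142  13  13 114] [328.8 148.4] [ 0.739  -0.0502  0.083 ]
green [349 151  13  13 116] [354.9 157.1] [ 0.7092 -0.1365  0.083 ]
quad [[263 137]
 [280 134]
 [371 149]
 [367 191]
 [309 210]
 [258 204]
 [254 196]]
[263 137] [0.7955 0.1749 0.03  ]
[280 134] [0.8063 0.1164 0.03  ]
[371 149] [ 0.7527 -0.1966  0.03  ]
[367 191] [ 0.6055 -0.1804  0.03  ]
[309 210] [0.5402 0.0158 0.03  ]
[258 204] [0.5607 0.1878 0.03  ]
[254 196] [0.5882 0.2018 0.03  ]
```

View pics/c.png

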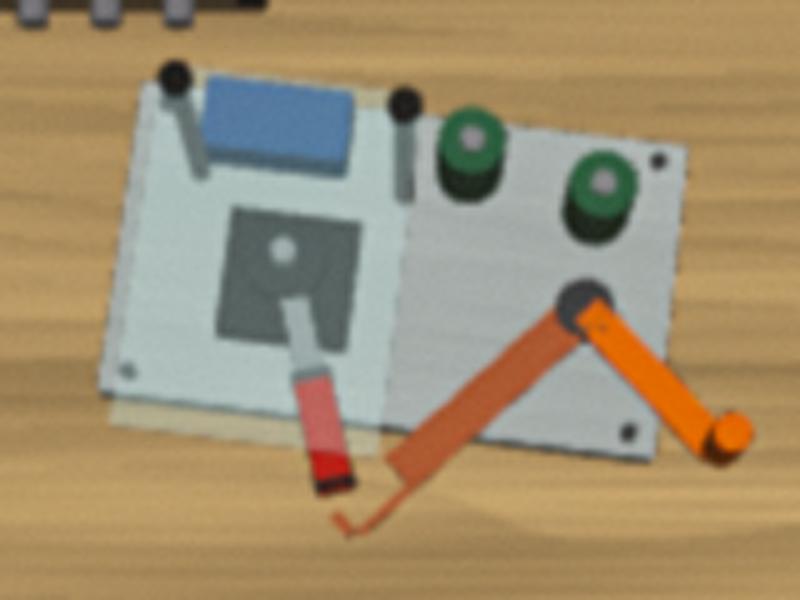

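The crop shows the plate corners at about (143,83), (687,147), (652,458) and (102,390), the post top at (733,432), the pivot at (586,305), the guard post caps at (175,77) and (405,103), and the red grip running from (312,378) to (335,487).

```bash
cat > m2.py <<'E'
from h import *
m=eyes.camera_model('top')
w=lambda x,y,z:onz(m,(x+.5)/5-.5+235,(y+.5)/5-.5+120,z)
A=[((143,83),(130,120),.03),((687,147),(130,-260),.03),((652,458),(-90,-260),.03),((102,389),(-90,120),.03)]
W=np.array([w(*a[0],a[2])[:2] for a in A]); J=np.array([a[1] for a in A])/1e3
Jc=J-J.mean(0); Wc=W-W.mean(0)
yaw=np.arctan2((Jc[:,0]*Wc[:,1]-Jc[:,1]*Wc[:,0]).sum(),(Jc*Wc).sum())
R=np.array([[np.cos(yaw),-np.sin(yaw)],[np.sin(yaw),np.cos(yaw)]])
t=W.mean(0)-R@J.mean(0); print('yaw',np.degrees(yaw),'stud',t,'res mm',((W-(J@R.T+t))*1e3).round(1).tolist())
jig=lambda p:((p[:2]-t)@R*1e3).round(1)
for n,x,y,z in[('post top',733,432,.135),('pivot',586,305,.06),('stud top',283,250,.11),('capL',175,77,.235),('capR',405,103,.235),('guard edge L',110,425,.231),('guard edge R',378,455,.231),('grip end',335,483,.103),('grip in',313,376,.103),('cellb',604,182,.083)]:
    p=w(x,y,z); print(n,p.round(4),jig(p))
E
python3 m2.py
```

```text
yaw -7.029042443174647 stud [0.65637661 0.07193492] res mm [[-1.7, -0.8], [-0.9, 2.0], [1.0, 2.6], [1.6, -3.7]]
post top [ 0.5354 -0.2128  0.135 ] [ -85.2 -297.4]
pivot [ 0.6347 -0.1271  0.06  ] [   2.8 -200.2]
stud top [0.6597 0.073  0.11  ] [3.2 1.5]
capL [0.7354 0.1333 0.235 ] [70.9 70.6]
capR [ 0.7191 -0.0057  0.235 ] [ 71.8 -69.4]
guard edge L [0.5224 0.1689 0.231 ] [-144.8   79.9]
guard edge R [0.5045 0.0103 0.231 ] [-143.2  -79.8]
grip end [0.5077 0.0388 0.103 ] [-143.5  -51.1]
grip in [0.5777 0.0533 0.103 ] [-75.8 -28.1]
cellb [ 0.7129 -0.1382  0.083 ] [  81.8 -201.6]
```

```bash
python3 -m pendant '{"travel":[[15,-32,4],[15,-32,4],[15,-32,4],[15,-32,4],[15,-32,4],[15,-32,4],[15,-32,4],[15,-32,4],[15,-32,4],[15,-32,4],[15,-32,4],[15,-32,4],[15,-32,4],[15,-32,4],[15,-32,4],[15,-32,4],[15,-32,4],[15,-32,4],[15,-32,4],[15,-32,4]],"delta_rot":[[0,0,-0.103],[0,0,-0.103],[0,0,-0.103],[0,0,-0.103],[0,0,-0.103],[0,0,-0.103],[0,0,-0.103],[0,0,-0.103],[0,0,-0.103],[0,0,-0.103],[0,0,-0.103],[0,0,-0.103],[0,0,-0.103],[0,0,-0.103],[0,0,-0.103],[0,0,-0.103],[0,0,-0.103],[0,0,-0.103],[0,0,-0.103],[0,0,-0.103]]}' 85
python3 - <<'E'
from h import *
s=env.observe();print(s['position'],s['tool_rot'].round(3).tolist(),s['q'])
E
```

```text
time_s: 1.77
position: [0.4924, -0.1264, 0.3112]
tool_rot: [[-0.001, 0.659, -0.752], [0.0, -0.752, -0.659], [-1.0, -0.001, 0.0]]
ft_force: [1.3, -0.2, 0.8]
grip_width: 0.0848
[ 0.49236097 -0.12639906  0.31123393] [[-0.001, 0.659, -0.752], [0.0, -0.752, -0.659], [-1.0, -0.001, 0.0]] [-2.77653636e+01  1.48961240e+01  7.14470358e+01  4.77912645e-03
  9.36948773e+01  2.10187750e+01]
```

```bash
python3 -m pendant '{"travel":[[11,-22,0],[11,-22,-20],[11,-22,-30],[10,-21,-30],[0,0,-10],[0,0,0],[0,0,0]],"delta_rot":[[0,0,0],[0,0,0],[0,0,0],[0,0,0],[0,0,0],[0,0,0],[0,0,0]]}' 85
python3 - <<'E'
from h import *
im,m=snap('wrist','w1.png')
print(m['cx'],proj(m,[.535,-.213,.135]),proj(m,[.503,-.111,.135]))
hsv=cv2.cvtColor(im,cv2.COLOR_RGB2HSV);k=cv2.inRange(hsv,(5,180,120),(15,255,255))
n,l,s,c=cv2.connectedComponentsWithStats(k)
for i in range(1,n):
  if s[i,4]>100: print(s[i],c[i])
E
```

```text
time_s: 2.35
position: [0.5349, -0.2112, 0.2216]
tool_rot: [[-0.001, 0.663, -0.749], [0.001, -0.749, -0.663], [-1.0, -0.001, 0.0]]
ft_force: [-0.2, 0.2, 0.9]
grip_width: 0.085
322.44036911205234 [322.44836805 208.54334003] [202.22387241 157.881917  ]
[ 311   76   24  108 1287] [322.73815074 140.21289821]
[310 195  28  26 508] [323.68503937 208.23031496]
```

View pics/w1.png

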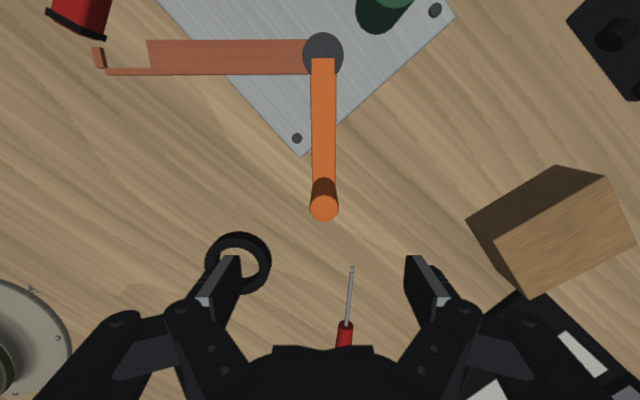

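The wrist view shows the post top at (324,208), right where predicted, with the space beside it clear. I'm going down and gripping.

```bash
python3 -m pendant '{"travel":[[0,-1,-28],[0,-1,-28],[0,0,-28],[0,0,-28],[0,0,-20],[0,0,-10],[0,0,0]],"delta_rot":[[0,0,0],[0,0,0],[0,0,0],[0,0,0],[0,0,0],[0,0,0],[0,0,0]]}' 85
python3 -m pendant '{"travel":[[0,0,0],[0,0,0],[0,0,0],[0,0,0],[0,0,0],[0,0,0],[0,0,0],[0,0,0],[0,0,0],[0,0,0]],"delta_rot":[[0,0,0],[0,0,0],[0,0,0],[0,0,0],[0,0,0],[0,0,0],[0,0,0],[0,0,0],[0,0,0],[0,0,0]]}' 15 30
python3 - <<'E'
import numpy as np
p=np.array([.632,-.1266]);
for a in np.linspace(221.6,172.97,13): 
  q=p+.13*np.array([np.cos(np.radians(a)),np.sin(np.radians(a))]); print(a.round(1),(q*1000).round(1))
E
```

```text
time_s: 2.98
position: [0.5349, -0.2129, 0.079]
tool_rot: [[-0.001, 0.664, -0.748], [0.001, -0.748, -0.664], [-1.0, -0.001, 0.0]]
ft_force: [-0.3, -0.2, 0.6]
grip_width: 0.0851
time_s: 3.82
position: [0.5353, -0.2138, 0.0802]
tool_rot: [[0.001, 0.663, -0.749], [-0.001, -0.749, -0.663], [-1.0, 0.001, -0.0]]
ft_force: [-1.3, 1.2, 6.7]
grip_width: 0.0249
221.6 [ 534.8 -212.9]
217.5 [ 528.9 -205.8]
213.5 [ 523.6 -198.3]
209.4 [ 518.8 -190.5]
205.4 [ 514.6 -182.3]
201.3 [ 510.9 -173.9]
197.3 [ 507.9 -165.2]
193.2 [ 505.5 -156.4]
189.2 [ 503.7 -147.3]
185.1 [ 502.5 -138.2]
181.1 [ 502. -129.]
177.0 [ 502.2 -119.8]
173.0 [ 503.  -110.7]
```

```bash
python3 -m pendant '{"travel":[[-6,7,0],[-5.3,7.5,0],[-4.8,7.8,0],[-4.2,8.2,0],[-3.7,8.4,0],[-3,8.7,0],[-2.4,8.8,0],[-1.8,9.1,0],[-1.2,9.1,0],[-0.5,9.2,0],[0,0,0],[0,0,0]],"delta_rot":[[0,0,-0.071],[0,0,-0.071],[0,0,-0.071],[0,0,-0.071],[0,0,-0.071],[0,0,-0.071],[0,0,-0.071],[0,0,-0.071],[0,0,-0.071],[0,0,-0.071],[0,0,0],[0,0,0]]}'
python3 -m pendant '{"travel":[[0,5,0],[0,5,0],[0.4,4,0],[0.4,3,0],[0,2,0],[0,0,0],[0,0,0]],"delta_rot":[[0,0,-0.035],[0,0,-0.035],[0,0,-0.035],[0,0,-0.02],[0,0,0],[0,0,0],[0,0,0]]}'
```

```text
time_s: 4.82
position: [0.501, -0.1293, 0.0801]
tool_rot: [[-0.002, 0.015, -1.0], [0.0, -1.0, -0.015], [-1.0, -0.0, 0.002]]
ft_force: [-9.8, 0.2, 11.8]
grip_width: 0.0252
time_s: 5.4
position: [0.502, -0.1108, 0.0801]
tool_rot: [[-0.002, -0.11, -0.994], [-0.0, -0.994, 0.11], [-1.0, 0.0, 0.002]]
ft_force: [-8.0, 0.2, 10.7]
grip_width: 0.0253
```

```bash
for i in 1 2 3; do python3 -m pendant '{"travel":[[0.2,1.5,0],[0.1,1,0],[0,0,0],[0,0,0]],"delta_rot":[[0,0,-0.01],[0,0,-0.01],[0,0,0],[0,0,0]]}' | grep -E "pos|ft|time"; done
```

```text
time_s: 5.73
position: [0.5022, -0.1093, 0.0801]
ft_force: [-9.4, -5.3, 10.9]
time_s: 6.07
position: [0.5025, -0.1093, 0.0801]
ft_force: [-12.5, -20.1, 7.4]
time_s: 6.4
position: [0.5028, -0.1092, 0.0801]
ft_force: [-14.9, -34.5, 4.1]
```

```bash
python3 -m pendant '{"travel":[[-0.3,-2.5,0],[-0.2,-1.5,0],[0,0,0],[0,0,0],[0,0,0],[0,0,0],[0,0,0],[0,0,0]],"delta_rot":[[0,0,0],[0,0,0],[0,0,0],[0,0,0],[0,0,0],[0,0,0],[0,0,0],[0,0,0]]}' 85
python3 -m pendant '{"travel":[[0,0,0],[0,0,0],[0,0,20],[0,0,30],[0,0,30],[0,0,30],[0,0,0]],"delta_rot":[[0,0,0],[0,0,0],[0,0,0],[0,0,0],[0,0,0],[0,0,0],[0,0,0]]}' 85
python3 - <<'E'
from h import *
im,m=snap('wrist','w2.png')
a=np.radians(-7.03)
hsv=cv2.cvtColor(im,cv2.COLOR_RGB2HSV)
for nm,k in(('or',cv2.inRange(hsv,(5,180,120),(15,255,255))),('red',cv2.inRange(hsv,(0,180,60),(3,255,255))|cv2.inRange(hsv,(175,180,60),(180,255,255)))):
  n,l,s,c=cv2.connectedComponentsWithStats(k)
  for i in range(1,n):
    if s[i,4]>100: print(nm,s[i],c[i],onz(m,*c[i],.135 if nm=='or' else .103))
E
```

```text
time_s: 7.07
position: [0.5034, -0.1072, 0.0793]
tool_rot: [[0.0, -0.169, -0.986], [0.0, -0.986, 0.169], [-1.0, -0.0, -0.0]]
ft_force: [0.2, 1.0, 1.1]
grip_width: 0.0848
time_s: 7.65
position: [0.5053, -0.1081, 0.1947]
tool_rot: [[0.009, -0.169, -0.986], [-0.004, -0.986, 0.169], [-1.0, 0.003, -0.01]]
ft_force: [1.1, -0.1, 0.6]
grip_width: 0.085
or [ 305   78   31  116 1228] [320.33550489 155.4747557 ] [ 0.5548797  -0.11634238  0.135     ]
or [309 207  31  29 638] [324.39028213 222.03448276] [ 0.50388238 -0.11061438  0.135     ]
red [ 105  154   74   78 2524] [140.94175911 191.9540412 ] [0.54585397 0.0415658  0.103     ]
red [ 555  233   60   58 1334] [585.85832084 263.34782609] [ 0.40951354 -0.34152146  0.103     ]
```

View pics/w2.png

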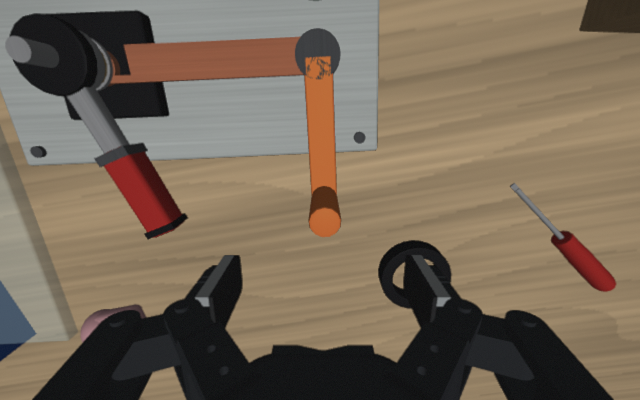

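The link is home: its post top is at (324,222), giving world (0.504,-0.111) against an expected (0.503,-0.111). The wrench grip runs from its collar at (121,155) to its end cap at (165,226).

```bash
python3 - <<'E'
from h import *
im=cv2.imread('pics/w2.png'); m=eyes.camera_model('wrist')
k=cv2.inRange(cv2.cvtColor(im,cv2.COLOR_BGR2HSV),(0,180,130),(3,255,255)); k[:, 300:]=0
c=max(cv2.findContours(k,0,2)[0],key=cv2.contourArea); r=cv2.minAreaRect(c); b=cv2.boxPoints(r); print(b.round())
e=[onz(m,*p,.103) for p in ((121,152),(165,226))]; S=np.array([.6575,.0725])
for p in e: d=p[:2]-S; print(p.round(4),np.hypot(*d),np.degrees(np.arctan2(-d[1],-d[0])))
E
python3 -m pendant '{"travel":[[-12,0,2],[-12,0,2],[-12,0,2],[-12,0,2],[-12,0,0],[1,19,0],[1,19,0],[1,19,-5],[1,19,-5],[1,19,-5],[1,19,-5],[1,19,-5],[0,0,0],[0,0,0]],"delta_rot":[[0,0,0.078],[0,0,0.078],[0,0,0.078],[0,0,0.078],[0,0,0.078],[0.0207,-0.0927,0],[0.0207,-0.0927,0],[0.0207,-0.0927,0],[0.0207,-0.0927,0],[0.0207,-0.0927,0],[0.0207,-0.0927,0],[0.0207,-0.0927,0],[0,0,0],[0,0,0]]}' 70
python3 - <<'E'
from h import *
im,m=snap('wrist','w3.png'); print(env.observe()['q'].round(1))
print(proj(m,[.52,.041,.103]))
E
```

```text
[[105. 166.]
 [125. 153.]
 [168. 222.]
 [148. 235.]]
[0.5798 0.0438 0.103 ] 0.08286735029918232 20.270710280268585
[0.5118 0.0307 0.103 ] 0.15154219166140614 15.99401906080158
time_s: 8.87
position: [0.4499, 0.023, 0.1724]
tool_rot: [[0.585, 0.221, -0.78], [0.135, -0.975, -0.175], [-0.8, -0.003, -0.601]]
ft_force: [-0.2, 0.2, 0.4]
grip_width: 0.0703
[-25.4   5.2 120.   44.4  32.2  18.3]
[318.68258571 186.5768491 ]
```

View pics/w3.png

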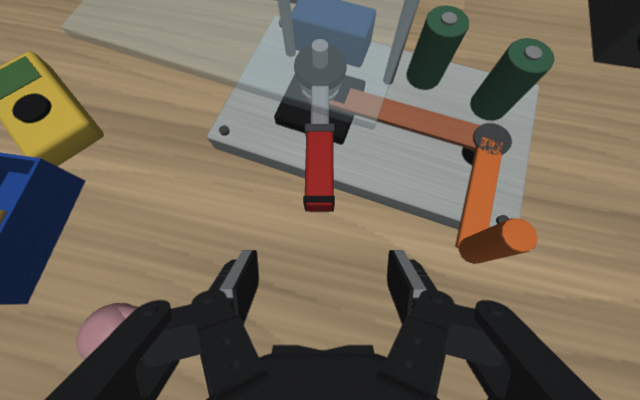

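The wrist view shows the grip centred between the fingers (column 319, rows 128 to 208). The guard edge lies above and beyond the approach path.

```bash
python3 -m pendant '{"travel":[[10,2.6,-12],[10,2.6,-12],[10,2.6,-12],[10,2.6,-12],[10,2.6,-12],[10,2.6,-12],[10,2.6,-12],[10,2.4,-12],[0,0,0],[0,0,0]],"delta_rot":[[0,0,0],[0,0,0],[0,0,0],[0,0,0],[0,0,0],[0,0,0],[0,0,0],[0,0,0],[0,0,0],[0,0,0]]}' 70
python3 - <<'E'
from h import *
snap('wrist','w4.png'); print(env.observe()['wrist_torque'])
E
```

```text
time_s: 9.75
position: [0.5315, 0.0431, 0.0773]
tool_rot: [[0.588, 0.222, -0.778], [0.136, -0.975, -0.176], [-0.798, -0.002, -0.603]]
ft_force: [0.5, 0.1, 0.3]
grip_width: 0.07
[-0.05270228  0.28501416 -0.03459482]
```

View pics/w4.png

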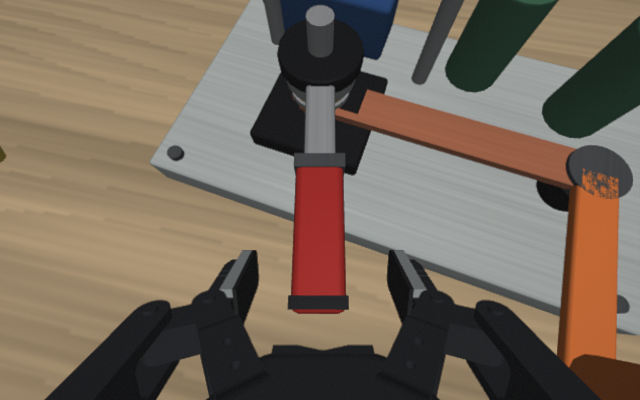

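```bash
python3 -m pendant '{"travel":[[0,0,0],[0,0,0],[0,0,0],[0,0,0],[0,0,0],[0,0,0],[0,0,0],[0,0,0]],"delta_rot":[[0,0,0],[0,0,0],[0,0,0],[0,0,0],[0,0,0],[0,0,0],[0,0,0],[0,0,0]]}' 15 40
cat > st.py <<'E'
from h import *
s=env.observe(); S=np.array([.6575,.0725]); d=s['position'][:2]-S; R=s['tool_rot']; F=s['ft_force']
r=np.hypot(*d); t=np.array([d[1],-d[0]])/r   # clockwise tangent
print('t %.2f ang %.4f r %.4f yaw %.4f Ftan %.1f Frad %.1f Fz %.1f T %s w %.4f'%(s['time_s'],np.arctan2(-d[1],-d[0]),r,np.arctan2(R[0,1],-R[1,1]),F[:2]@t,F[:2]@d/r,F[2],s['wrist_torque'].round(2),s['grip_width']))
E
python3 st.py
python3 - <<'E'
import numpy as np
S=np.array([.6575,.0725]);d=np.array([.5315,.0431])-S;a0=np.arctan2(d[1],d[0]);r=np.hypot(*d)
P=lambda k:S+r*np.array([np.cos(a0-k*.02),np.sin(a0-k*.02)])
for k in range(0,40,3): print(k,((P(k+1)-P(k))*1e3).round(2))
E
```

```text
time_s: 10.47
position: [0.5302, 0.0438, 0.0775]
tool_rot: [[0.588, 0.222, -0.778], [0.136, -0.975, -0.176], [-0.797, -0.002, -0.603]]
ft_force: [-6.4, 2.0, 4.2]
grip_width: 0.0254
t 10.47 ang 0.2217 r 0.1304 yaw 0.2239 Ftan 3.3 Frad 5.8 Fz 4.2 T [0.3 0.3 0.4] w 0.0254
0 [-0.56  2.53]
3 [-0.41  2.55]
6 [-0.26  2.57]
9 [-0.1   2.59]
12 [0.05 2.59]
15 [0.21 2.58]
18 [0.36 2.56]
21 [0.52 2.54]
24 [0.67 2.5 ]
27 [0.82 2.46]
30 [0.96 2.4 ]
33 [1.1  2.34]
36 [1.24 2.27]
39 [1.38 2.19]
```

```bash
for i in 1; do python3 -m pendant '{"travel":[[-0.6,2.5,0],[-0.5,2.5,0]],"delta_rot":[[0,0,-0.02],[0,0,-0.02]]}' >/dev/null; python3 st.py
python3 -m pendant '{"travel":[[-0.4,2.6,0],[-0.4,2.6,0]],"delta_rot":[[0,0,-0.02],[0,0,-0.02]]}' >/dev/null; python3 st.py
python3 -m pendant '{"travel":[[-0.3,2.6,0],[-0.3,2.6,0]],"delta_rot":[[0,0,-0.02],[0,0,-0.02]]}' >/dev/null; python3 st.py; done
```

```text
t 10.63 ang 0.1891 r 0.1305 yaw 0.1833 Ftan -2.2 Frad 5.6 Fz 4.1 T [-0.47  0.36  0.86] w 0.0256
t 10.80 ang 0.1486 r 0.1305 yaw 0.1430 Ftan -4.0 Frad 7.4 Fz 4.0 T [-0.62  0.47  0.67] w 0.0254
t 10.97 ang 0.1084 r 0.1305 yaw 0.1030 Ftan -3.4 Frad 7.5 Fz 4.2 T [-0.68  0.55  0.64] w 0.0257
```

```bash
echo "print('   TQ %.2f'%(s['wrist_torque'][2]-F[:2]@t*r))">>st.py
python3 -m pendant '{"travel":[[-0.2,2.6,0],[-0.2,2.6,0]],"delta_rot":[[0,0,-0.02],[0,0,-0.02]]}' >/dev/null; python3 st.py
python3 -m pendant '{"travel":[[-0.1,2.6,0],[-0.1,2.6,0]],"delta_rot":[[0,0,-0.02],[0,0,-0.02]]}' >/dev/null; python3 st.py
```

```text
t 11.13 ang 0.0916 r 0.1301 yaw 0.0721 Ftan 3.6 Frad -4.0 Fz -5.7 T [0.25 0.71 1.82] w 0.0254
   TQ 1.35
t 11.30 ang 0.0918 r 0.1293 yaw 0.0420 Ftan 2.8 Frad -7.8 Fz -17.6 T [-0.03  1.84  2.22] w 0.0253
   TQ 1.86
```

```bash
python3 -m pendant '{"travel":[[0,2.6,0],[0,2.6,0]],"delta_rot":[[0,0,-0.02],[0,0,-0.02]]}' >/dev/null; python3 st.py
python3 -m pendant '{"travel":[[0.1,2.6,0]],"delta_rot":[[0,0,-0.02]]}' >/dev/null; python3 st.py
```

```text
t 11.47 ang 0.0755 r 0.1281 yaw 0.0073 Ftan 3.0 Frad -7.4 Fz -23.7 T [0.04 2.35 2.24] w 0.0257
   TQ 1.86
t 11.55 ang 0.0618 r 0.1277 yaw -0.0118 Ftan 0.0 Frad -0.5 Fz -20.2 T [-0.04  2.29  1.71] w 0.0256
   TQ 1.71
```

The TCP stopped following and Fz is building up, so I'm checking the joints and the pose before going on.

```bash
python3 - <<'E'
from h import *
s=env.observe();print(s['q'].round(2),s['position'],s['tool_rot'].round(3).tolist(),s['ft_force'],s['wrist_torque'])
im,m=snap('wrist','w5.png'); a,_=snap('scene','s5.png')
c=cv2.resize(a[120:280,220:460],(600,400)); cv2.imwrite('pics/v5.png',np.vstack([c, cv2.resize(im,(600,375))])[:600 if 0 else None,:,::-1]) 
cv2.imwrite('pics/v5.png',np.hstack([cv2.resize(c,(400,267)),cv2.resize(im,(400,250))[:, :]] if 0 else [cv2.resize(c,(400,267)),cv2.resize(im,(400,267))])[:,:,::-1])
E
```

```text
[ -8.76  22.02 114.66  36.15  10.27  48.65] [0.5300465  0.06461529 0.09242195] [[0.58, -0.012, -0.815], [0.017, -0.999, 0.027], [-0.815, -0.029, -0.579]] [  0.46672163   0.03075565 -20.22972691] [-0.04354771  2.29103347  1.71070956]
```

View pics/v5.png

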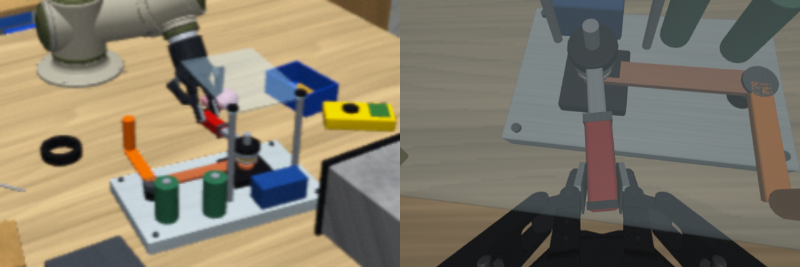

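The cause is clear: joint 5 sits at 10.27° against a limit of 9.98°. The forearm has nearly lined up with the tool, so the hand rose and is pulling up on the bar. I'll fit a small kinematic model to find a reachable pose with less lean, and check clearances.

```bash
cat > kin.py <<'E'
from h import *
from scipy.optimize import least_squares
D=[((57.2207,21.8377,74.3784),(.19197,.51515,.23078),(-.0007,-.001,-1)),((-27.7654,14.896,71.447),(.49236,-.1264,.31123),(-.001,0,-1)),
((-25.4,5.2,120.),(.4499,.023,.1724),(.585,.135,-.8)),((-8.76,22.02,114.66),(.53005,.06462,.09242),(.58,.017,-.815))]
def W(q,k):
    a,h,l2,l3,e,w,L=k; j1,j2,j3=np.radians(q); s=j2+j3
    rho=a+l2*np.sin(j2)+l3*np.sin(s)+e*np.cos(s); z=h+l2*np.cos(j2)+l3*np.cos(s)-e*np.sin(s)
    return np.array([rho*np.cos(j1)-w*np.sin(j1),rho*np.sin(j1)+w*np.cos(j1),z])
f=lambda k:np.concatenate([W(q,k)+k[6]*np.array(x)-p for q,p,x in D]+[1e-3*(k-k0)])
k0=np.array([0,.4,.4,.4,0,.12,.2]); r=least_squares(f,k0); K=r.x
def j5(tcp,x):
    w=np.array(tcp)-K[6]*np.array(x); s=least_squares(lambda q:W(q,K)-w,[-10,20,115],x_scale=10); q=s.x
    a,p=np.radians(q[0]),np.radians(q[1]+q[2]); fd=np.array([np.sin(p)*np.cos(a),np.sin(p)*np.sin(a),np.cos(p)])
    return np.degrees(np.arccos(fd@x)),q,s.cost
if __name__=='__main__':
    print(K.round(4),np.abs(r.fun[:12]).max()*1e3)
    S=np.array([.6575,.0725])
    for lean in(28,31,35,40):
      for off in(0,.2,.35):
        o=[]
        for yaw in(.1,0,-.1,-.2,-.3,-.4,-.5):   # bar yaw; hand leans about yaw+off
          l=np.radians(lean); d=lambda y:np.array([np.cos(y),np.sin(y)])
          g=np.r_[S-.142*d(yaw),.09]; x=np.r_[np.sin(l)*d(yaw+off),-np.cos(l)]
          o.append(round(j5(g+.019*x,x)[0],1))
        print(lean,off,o)
    m=eyes.camera_model('wrist'); p=np.array(m['pose'])[:3,3]; a=np.radians(-7.03); v=p[:2]-S
    print('cam world',p,'jig',v[0]*np.cos(a)+v[1]*np.sin(a),-v[0]*np.sin(a)+v[1]*np.cos(a))
E
python3 kin.py
```

```text
[-0.0007  0.1296  0.5386  0.3511  0.1036  0.1175  0.2579] 0.2643819962562244
28 0 [np.float64(19.2), np.float64(17.5), np.float64(17.7), np.float64(19.8), np.float64(23.3), np.float64(27.7), np.float64(32.4)]
28 0.2 [np.float64(24.4), np.float64(20.9), np.float64(18.5), np.float64(17.9), np.float64(19.1), np.float64(22.0), np.float64(25.9)]
28 0.35 [np.float64(29.3), np.float64(25.2), np.float64(21.7), np.float64(19.2), np.float64(18.4), np.float64(19.5), np.float64(22.1)]
31 0 [np.float64(15.3), np.float64(12.7), np.float64(12.8), np.float64(15.6), np.float64(19.9), np.float64(25.0), np.float64(30.4)]
31 0.2 [np.float64(22.0), np.float64(17.5), np.float64(14.2), np.float64(12.9), np.float64(14.4), np.float64(18.0), np.float64(22.7)]
31 0.35 [np.float64(27.8), np.float64(22.9), np.float64(18.4), np.float64(15.0), np.float64(13.5), np.float64(14.7), np.float64(17.9)]
35 0 [np.float64(11.3), np.float64(6.6), np.float64(6.1), np.float64(10.6), np.float64(16.4), np.float64(22.5), np.float64(28.6)]
35 0.2 [np.float64(20.1), np.float64(14.5), np.float64(9.3), np.float64(6.1), np.float64(8.3), np.float64(13.5), np.float64(19.4)]
35 0.35 [np.float64(26.8), np.float64(21.2), np.float64(15.6), np.float64(10.4), np.float64(7.0), np.float64(8.3), np.float64(13.0)]
40 0 [np.float64(11.6), np.float64(5.9), np.float64(3.7), np.float64(8.7), np.float64(15.0), np.float64(21.5), np.float64(28.0)]
40 0.2 [np.float64(20.9), np.float64(15.0), np.float64(8.9), np.float64(3.4), np.float64(5.1), np.float64(11.2), np.float64(17.7)]
40 0.35 [np.float64(27.8), np.float64(22.0), np.float64(16.0), np.float64(9.8), np.float64(3.8), np.float64(3.7), np.float64(9.9)]
cam world [0.51220026 0.0593864  0.25506263] jig -0.14260244887734091 -0.030798103481751896
```

The model fits to 0.3 mm. A lean of 30° keeps joint 5 at 12.5° or more over the whole turn and still clears the guard by about 15 mm. I'll let go, back off, reduce the lean and grip again.

```bash
python3 -m pendant '{"travel":[[0,0,-4],[0,0,-4],[0,0,0],[0,0,0],[0,0,0],[0,0,0]],"delta_rot":[[0,0,0],[0,0,0],[0,0,0],[0,0,0],[0,0,0],[0,0,0]]}' 75
python3 -m pendant '{"travel":[[-7,0,9],[-7,0,9],[-7,0,9],[-7,0,9],[0,0,0],[0,0,0]],"delta_rot":[[-0.007,0.024,0],[-0.007,0.024,0],[-0.007,0.024,0],[-0.007,0.024,0],[0,0,0],[0,0,0]]}'
python3 - <<'E'
from h import *
im,m=snap('wrist','w6.png'); print(env.observe()['q'].round(1))
k=cv2.inRange(cv2.cvtColor(im,cv2.COLOR_RGB2HSV),(0,90,60),(4,255,255))|cv2.inRange(cv2.cvtColor(im,cv2.COLOR_RGB2HSV),(174,90,60),(180,255,255))
c=max(cv2.findContours(k,0,2)[0],key=cv2.contourArea); b=cv2.boxPoints(cv2.minAreaRect(c)); print(b.round(1).tolist())
E
```

```text
time_s: 12.15
position: [0.5342, 0.0619, 0.0916]
tool_rot: [[0.585, -0.015, -0.811], [0.017, -0.999, 0.031], [-0.811, -0.032, -0.585]]
ft_force: [-0.5, -1.6, -0.7]
grip_width: 0.0749
time_s: 12.65
position: [0.5074, 0.0627, 0.1263]
tool_rot: [[0.509, -0.015, -0.86], [-0.003, -1.0, 0.016], [-0.861, -0.005, -0.509]]
ft_force: [0.1, -0.7, -0.5]
grip_width: 0.0748
[ -8.4  16.4 111.9  11.   21.8  73.5]
[[296.20001220703125, 165.60000610351562], [333.5, 162.5], [341.3999938964844, 256.79998779296875], [304.1000061035156, 259.8999938964844]]
```

View pics/w6.png

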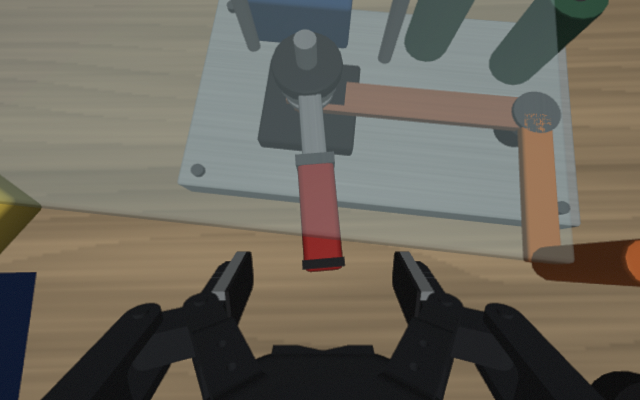

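The wrist view shows the bar from its collar at (315,160) to its end at (323,264), between the open fingers. The link is still home.

```bash
python3 - <<'E'
from h import *
from kin import j5
m=eyes.camera_model('wrist'); S=np.array([.6575,.0725])
for u,v in((314.8,164),(322.7,258)):
    p=onz(m,u,v,.103); d=p[:2]-S; print(p.round(4),np.hypot(*d).round(4),'yaw',np.arctan2(-d[1],-d[0]).round(4))
a,b=[onz(m,u,v,.103) for u,v in((314.8,164),(322.7,258))]; y=np.arctan2(*(a-b)[1::-1]); print('line yaw',y)
s=env.observe()
for yaw in(.02,.04,.06,.08,.1):
    l=np.radians(30.5); d=np.array([np.cos(yaw),np.sin(yaw)]); x=np.r_[np.sin(l)*d,-np.cos(l)]
    t=np.r_[S-.142*d,.09]+.019*x; print(yaw,t.round(4),((t-s['position'])*1e3).round(1),j5(t,x)[0].round(1))
E
```

```text
[0.5726 0.0659 0.103 ] 0.0852 yaw 0.0775
[0.5082 0.0614 0.103 ] 0.1498 yaw 0.074
line yaw 0.06936466945163612
0.02 [0.5252 0.0699 0.0736] [ 18.    7.2 -52. ] 13.8
0.04 [0.5252 0.0672 0.0736] [ 18.1   4.5 -52. ] 14.2
0.06 [0.5254 0.0646 0.0736] [ 18.2   1.9 -52. ] 14.7
0.08 [0.5256 0.0619 0.0736] [ 18.4  -0.8 -52. ] 15.2
0.1 [0.5258 0.0593 0.0736] [ 18.7  -3.4 -52. ] 15.9
```

```bash
python3 -m pendant '{"travel":[[2,0,0],[3,0,-10],[3,0,-10],[3,0,-10],[4,0,-11],[3,0,-11],[0,0,0]],"delta_rot":[[0,0,0.03],[0,0,0.03],[0,0,0.028],[0,0,0],[0,0,0],[0,0,0],[0,0,0]]}' 75
python3 st.py
python3 -m pendant '{"travel":[[0,0,0],[0,0,0],[0,0,0],[0,0,0],[0,0,0],[0,0,0],[0,0,0],[0,0,0]],"delta_rot":[[0,0,0],[0,0,0],[0,0,0],[0,0,0],[0,0,0],[0,0,0],[0,0,0],[0,0,0]]}' 15 40
python3 st.py
python3 - <<'E'
from h import *
print(env.observe()['q'].round(1))
S=np.array([.6575,.0725]); p=env.observe()['position'][:2]; d=p-S;a0=np.arctan2(d[1],d[0])%(2*np.pi);r=np.hypot(*d)
P=lambda k:S+r*np.array([np.cos(a0-k*.02),np.sin(a0-k*.02)])
for k in range(0,27,2): print(k,((P(k+1)-P(k))*1e3).round(2).tolist(),end=' ')
E
```

```text
time_s: 13.28
position: [0.5245, 0.0624, 0.0712]
tool_rot: [[0.502, 0.072, -0.862], [0.041, -0.997, -0.059], [-0.864, -0.006, -0.504]]
ft_force: [-1.5, 0.7, -0.1]
grip_width: 0.0749
t 13.28 ang 0.0760 r 0.1334 yaw 0.0718 Ftan 0.8 Frad 1.4 Fz -0.1 T [0.01 0.22 0.01] w 0.0749
   TQ -0.10
time_s: 13.95
position: [0.5246, 0.0629, 0.0738]
tool_rot: [[0.505, 0.073, -0.86], [0.042, -0.997, -0.061], [-0.862, -0.005, -0.507]]
ft_force: [-4.7, 3.8, 3.5]
grip_width: 0.0257
t 13.95 ang 0.0721 r 0.1332 yaw 0.0734 Ftan 4.2 Frad 4.4 Fz 3.5 T [0.46 0.23 0.47] w 0.0257
   TQ -0.09
[ -9.6  23.6 113.2  28.4  15.3  50.6]
0 [-0.17, 2.66] 2 [-0.06, 2.66] 4 [0.05, 2.66] 6 [0.15, 2.66] 8 [0.26, 2.65] 10 [0.37, 2.64] 12 [0.47, 2.62] 14 [0.58, 2.6] 16 [0.68, 2.58] 18 [0.78, 2.55] 20 [0.88, 2.51] 22 [0.98, 2.48] 24 [1.08, 2.44] 26 [1.18, 2.39]
```

```bash
python3 -m pendant '{"travel":[[-0.2,2.7,0],[-0.1,2.7,0]],"delta_rot":[[0,0,-0.02],[0,0,-0.02]]}' >/dev/null; python3 st.py
python3 -m pendant '{"travel":[[-0.1,2.7,0],[0,2.7,0]],"delta_rot":[[0,0,-0.02],[0,0,-0.02]]}' >/dev/null; python3 st.py
python3 -m pendant '{"travel":[[0,2.7,0]],"delta_rot":[[0,0,-0.02]]}' >/dev/null; python3 st.py
```

```text
t 14.12 ang 0.0379 r 0.1332 yaw 0.0330 Ftan -5.7 Frad 6.7 Fz 4.2 T [-0.97  0.61  0.53] w 0.0254
   TQ 1.29
t 14.28 ang -0.0030 r 0.1332 yaw -0.0070 Ftan -6.5 Frad 6.8 Fz 3.1 T [-1.03  0.62  0.33] w 0.0257
   TQ 1.20
t 14.37 ang -0.0232 r 0.1333 yaw -0.0270 Ftan -7.1 Frad 6.0 Fz 3.9 T [-1.14  0.52  0.28] w 0.0255
   TQ 1.23
```

Tracking is clean now, at about 1.2 N m. I'll continue in small steps.

```bash
python3 -m pendant '{"travel":[[0.1,2.7,0]],"delta_rot":[[0,0,-0.02]]}' >/dev/null; python3 st.py
python3 -m pendant '{"travel":[[0.1,2.7,0]],"delta_rot":[[0,0,-0.02]]}' >/dev/null; python3 st.py
python3 -m pendant '{"travel":[[0.2,2.7,0]],"delta_rot":[[0,0,-0.02]]}' >/dev/null; python3 st.py
```

```text
t 14.45 ang -0.0434 r 0.1333 yaw -0.0471 Ftan -8.1 Frad 5.3 Fz 3.5 T [-1.16  0.57  0.21] w 0.0254
   TQ 1.28
t 14.53 ang -0.0635 r 0.1333 yaw -0.0671 Ftan -7.4 Frad 5.0 Fz 3.9 T [-1.15  0.47  0.12] w 0.0254
   TQ 1.10
t 14.62 ang -0.0838 r 0.1333 yaw -0.0872 Ftan -7.7 Frad 5.5 Fz 2.7 T [-1.22  0.48  0.12] w 0.0254
   TQ 1.14
```

```bash
python3 -m pendant '{"travel":[[0.2,2.7,0]],"delta_rot":[[0,0,-0.02]]}' >/dev/null; python3 st.py
python3 -m pendant '{"travel":[[0.3,2.6,0]],"delta_rot":[[0,0,-0.02]]}' >/dev/null; python3 st.py
```

```text
t 14.70 ang -0.1038 r 0.1333 yaw -0.1073 Ftan -7.3 Frad 5.0 Fz 3.8 T [-1.18  0.44  0.15] w 0.0254
   TQ 1.13
t 14.78 ang -0.1235 r 0.1333 yaw -0.1273 Ftan -5.6 Frad 4.4 Fz 2.7 T [-1.04  0.49  0.26] w 0.0256
   TQ 1.00
```

The torque isn't rising the way I'd expect from a turning nut; it reads 1.28, then drops to 1.0. Instead of guessing, I'll let go here and see whether the handle springs back.

```bash
python3 -m pendant '{"travel":[[0,0,0],[0,0,0],[0,0,0],[0,0,0],[0,0,0],[0,0,0],[0,0,0]],"delta_rot":[[0,0,0],[0,0,0],[0,0,0],[0,0,0],[0,0,0],[0,0,0],[0,0,0]]}' 80 >/dev/null; python3 st.py
python3 - <<'E'
from h import *
im,m=snap('wrist','w7.png')
hsv=cv2.cvtColor(im,cv2.COLOR_RGB2HSV); k=cv2.inRange(hsv,(0,90,60),(4,255,255))|cv2.inRange(hsv,(174,90,60),(180,255,255))
c=max(cv2.findContours(k,0,2)[0],key=cv2.contourArea); b=cv2.boxPoints(cv2.minAreaRect(c)); print(b.round(1).tolist())
S=np.array([.6575,.0725]);b=b[np.argsort(b[:,1])]
for q in(b[:2].mean(0),b[2:].mean(0)):
    p=onz(m,*q,.103); d=p[:2]-S; print(q,p.round(4),np.hypot(*d).round(4),'yaw',np.arctan2(-d[1],-d[0]).round(4))
E
```

```text
t 15.37 ang -0.1282 r 0.1332 yaw -0.1272 Ftan -0.8 Frad 0.7 Fz -0.4 T [-0.    0.2  -0.02] w 0.0796
   TQ 0.08
[[308.3999938964844, 159.60000610351562], [362.3999938964844, 155.8000030517578], [372.1000061035156, 292.0], [318.1000061035156, 295.79998779296875]]
[335.4061  157.68529] [0.5735 0.0756 0.103 ] 0.0841 yaw -0.0367
[345.13705 293.91876] [0.5079 0.0802 0.103 ] 0.1498 yaw -0.0517
```

View pics/w7.png

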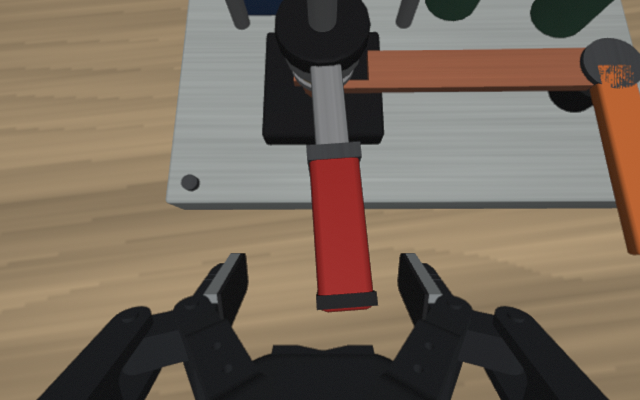

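The handle sprang back. Its end is at (345,294), about 12 mm off the fingers' centre line, so it rests at yaw about -0.05 while the hand had reached -0.127. The slip was therefore about 0.08, right at the click threshold and too close to trust. I'll grip it again where it rests and push to about 0.14 of slip, well below 0.24.

```bash
python3 -m pendant '{"travel":[[-0.3,-3.4,0],[-0.3,-3.5,0],[-0.3,-3.4,0],[0,0,0]],"delta_rot":[[0,0,0.026],[0,0,0.026],[0,0,0.025],[0,0,0]]}' 80 >/dev/null; python3 st.py
python3 -m pendant '{"travel":[[0,0,0],[0,0,0],[0,0,0],[0,0,0],[0,0,0],[0,0,0],[0,0,0],[0,0,0]],"delta_rot":[[0,0,0],[0,0,0],[0,0,0],[0,0,0],[0,0,0],[0,0,0],[0,0,0],[0,0,0]]}' 15 40 >/dev/null; python3 st.py
for i in 1 2; do python3 -m pendant '{"travel":[[0.1,1.3,0]],"delta_rot":[[0,0,-0.01]]}' >/dev/null; python3 st.py; done
python3 -m pendant '{"travel":[[0.2,2.7,0]],"delta_rot":[[0,0,-0.02]]}' >/dev/null; python3 st.py
```

```text
t 15.75 ang -0.0461 r 0.1331 yaw -0.0503 Ftan -0.3 Frad 0.1 Fz 0.1 T [0.03 0.23 0.03] w 0.0796
   TQ 0.07
t 16.42 ang -0.0526 r 0.1334 yaw -0.0497 Ftan 5.1 Frad 1.2 Fz 0.9 T [0.44 0.24 0.42] w 0.0257
   TQ -0.26
t 16.50 ang -0.0595 r 0.1334 yaw -0.0596 Ftan -2.2 Frad 2.4 Fz 1.5 T [-0.49  0.39  0.46] w 0.0254
   TQ 0.76
t 16.58 ang -0.0672 r 0.1334 yaw -0.0693 Ftan -6.4 Frad 3.0 Fz 1.3 T [-1.05  0.53  0.37] w 0.0254
   TQ 1.22
t 16.67 ang -0.0853 r 0.1334 yaw -0.0893 Ftan -3.7 Frad 2.8 Fz 2.3 T [-0.93  0.48  0.62] w 0.0253
   TQ 1.11
```

Closing nudged the hand clockwise, which puts the handle's rest at about -0.06. The first slip was therefore slightly under 0.08, and pushing again is right. Torque peaked at -0.07 and is now falling.

```bash
python3 -m pendant '{"travel":[[0.3,2.6,0]],"delta_rot":[[0,0,-0.02]]}' >/dev/null; python3 st.py
python3 -m pendant '{"travel":[[0.4,2.6,0]],"delta_rot":[[0,0,-0.02]]}' >/dev/null; python3 st.py
python3 -m pendant '{"travel":[[0.5,2.6,0]],"delta_rot":[[0,0,-0.02]]}' >/dev/null; python3 st.py
python3 -m pendant '{"travel":[[0.5,2.6,0]],"delta_rot":[[0,0,-0.02]]}' >/dev/null; python3 st.py
```

```text
t 16.75 ang -0.1056 r 0.1334 yaw -0.1096 Ftan -4.7 Frad 3.7 Fz 1.7 T [-0.9   0.54  0.65] w 0.0257
   TQ 1.27
t 16.83 ang -0.1255 r 0.1334 yaw -0.1296 Ftan -5.2 Frad 3.1 Fz 2.4 T [-0.82  0.59  0.63] w 0.0258
   TQ 1.32
t 16.92 ang -0.1457 r 0.1334 yaw -0.1497 Ftan -5.4 Frad 4.3 Fz 2.7 T [-0.79  0.63  0.62] w 0.0258
   TQ 1.34
t 17.00 ang -0.1657 r 0.1334 yaw -0.1697 Ftan -3.9 Frad 4.1 Fz 2.5 T [-0.68  0.62  0.68] w 0.0258
   TQ 1.20
```

```bash
python3 -m pendant '{"travel":[[0.6,2.6,0]],"delta_rot":[[0,0,-0.02]]}' >/dev/null; python3 st.py
python3 -m pendant '{"travel":[[0.6,2.6,0]],"delta_rot":[[0,0,-0.02]]}' >/dev/null; python3 st.py
cat > bar.py <<'E'
from h import *
import sys
im,m=snap('wrist',sys.argv[1])
hsv=cv2.cvtColor(im,cv2.COLOR_RGB2HSV); k=cv2.inRange(hsv,(0,90,60),(4,255,255))|cv2.inRange(hsv,(174,90,60),(180,255,255))
k=cv2.morphologyEx(k,cv2.MORPH_OPEN,np.ones((5,5)))
c=max(cv2.findContours(k,0,2)[0],key=cv2.contourArea); b=cv2.boxPoints(cv2.minAreaRect(c)); b=b[np.argsort(b[:,1])]
S=np.array([.6575,.0725])
for q in(b[:2].mean(0),b[2:].mean(0)):
    p=onz(m,*q,.103); d=p[:2]-S; print(q.round(1),np.hypot(*d).round(4),'yaw',np.arctan2(-d[1],-d[0]).round(4))
E
python3 bar.py w8.png
python3 -m pendant '{"travel":[[0,0,0],[0,0,0],[0,0,0],[0,0,0],[0,0,0],[0,0,0],[0,0,0]],"delta_rot":[[0,0,0],[0,0,0],[0,0,0],[0,0,0],[0,0,0],[0,0,0],[0,0,0]]}' 80 >/dev/null; python3 st.py; python3 bar.py w9.png
```

```text
t 17.08 ang -0.1860 r 0.1335 yaw -0.1897 Ftan -4.3 Frad 5.1 Fz 2.9 T [-0.61  0.69  0.62] w 0.0253
   TQ 1.20
t 17.17 ang -0.2061 r 0.1334 yaw -0.2097 Ftan -3.6 Frad 6.4 Fz 3.7 T [-0.47  0.73  0.63] w 0.0258
   TQ 1.11
[323. 158.] 0.0841 yaw -0.1882
[323. 294.] 0.1495 yaw -0.1981
t 17.80 ang -0.2102 r 0.1326 yaw -0.2103 Ftan -0.7 Frad -0.2 Fz -0.9 T [ 0.11  0.19 -0.03] w 0.0803
   TQ 0.07
[345.1 157.6] 0.0839 yaw -0.0599
[366.8 293.2] 0.1499 yaw -0.0683
```

Measured the same way, the handle went from yaw -0.198 gripped to -0.068 released. That is a springback of about 0.13 rad, so the clutch clicked (over 0.08) and wasn't overdriven (under 0.24). I'll centre the open fingers on the bar and back out along the tool axis.

```bash
python3 -m pendant '{"travel":[[-0.8,-4.3,0],[-0.7,-4.3,0],[-0.5,-4.3,0],[-0.4,-4.3,0],[0,0,0],[-5,0,8],[-8,0,14],[-10,0,17],[-10,0,17],[-10,0,17],[-12,0,17],[-20,0,10],[-20,0,0],[-10,0,0],[0,0,0],[0,0,0]],"delta_rot":[[0,0,0.033],[0,0,0.033],[0,0,0.033],[0,0,0.033],[0,0,0],[0,0,0],[0,0,0],[0,0,0],[0,0,0],[0,0,0],[0,0,0],[0,0,0],[0,0,0],[0,0,0],[0,0,0],[0,0,0]]}' 80
python3 bar.py w10.png; python3 -c "
from h import *
a,m=snap('top','t10.png'); w=cv2.imread('pics/w10.png')
cv2.imwrite('pics/v10.png',np.hstack([cv2.resize(a[110:290,160:480],(480,270))[:,:,::-1],cv2.resize(w,(320,200))[:,:,:] if 0 else cv2.copyMakeBorder(cv2.resize(w,(320,200)),0,70,0,0,0)]))"
```

```text
time_s: 19.18
position: [0.4206, 0.083, 0.174]
tool_rot: [[0.506, -0.079, -0.859], [-0.036, -0.997, 0.07], [-0.862, -0.005, -0.507]]
ft_force: [0.8, 0.5, 0.5]
grip_width: 0.0797
[315.  93.] 0.0838 yaw -0.0516
[315. 159.] 0.1489 yaw -0.0614
```

View pics/v10.png

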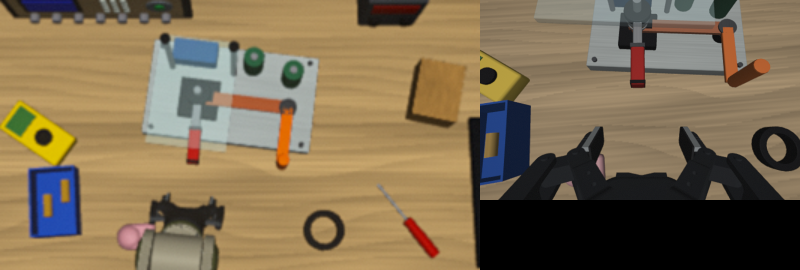

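The top view shows the link home on the stud, the handle back at rest, nothing touched by the hand, and the loose things where they were.

```bash
python3 -c "
from rig import close_job; print(close_job())"
```

```text
the job is handed in; nothing more can be done
None
```

The job is done and handed in at about 19 s of the 64 s allowed. The link is home, the wrench has clicked and its handle has sprung back.

- **Link:** I swung it by its post until it met a hard stop; I was still commanding it inward until about 35 N built up there. Released, the post was within about 1 mm of its computed home, and the last pictures still show it home.
- **Wrench:** The click took three grips.
    1. On the first grip, joint 5 reached its limit. The hand rose about 15 mm and pulled up on the bar with about 24 N. I let go and regripped with less lean.
    2. The second push gave a springback of only 0.07–0.08 rad, too close to the 0.08 threshold to count as a click.
    3. The third push was released at yaw -0.198 and the handle came back to -0.068. That is about 0.13 rad of slip, past the click and well short of the 0.24 overdrive limit.
- **Last checks:** The handle rests at about -0.06 rad and nothing is touching the robot. The loose things look unmoved, though the arm partly hides the mouse.
- **What disagreed:**
    - My torque estimate never showed the expected 1.8 N m peak on the last two pushes, reading at most about 1.3. The click therefore rests on the measured springback.
    - If the second push did just reach 0.08, the clutch was clicked twice.
    - I did not measure nut tightness directly. The handle's rest position shows the nut turned about 0.28 rad and stayed there.
    - By geometry the hand cleared the guard by 15–20 mm, but no direct measurement confirms that.

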